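# Slide a loaded serving board onto the narrow pick-up ledge

### The job

Make the narrow steel ledge ready for service: first take the sugar shaker off it and stand it upright on the worktop, then slide the serving board, without lifting it, from the low bench across onto the ledge. The board must end level on the ledge, centred on it and square with it (long side along the ledge), the flat tin still lying near the middle of the board; knock nothing over and leave the tape roll, the tumbler and the timer where they stand.

Things in the scene. Friction and masses are not known exactly. Their poses are not given: they have to be found in the camera images.
- bench: low pale wooden bench, fixed, 240 x 240 mm, flat top 60 mm above the worktop. Origin: centre of its footprint at worktop height; z up; the ledge continues it along its own +y or -y axis (varies)
- ledge: narrow raised steel ledge on two posts, fixed, 60 mm wide (its x), 180 mm long (its y), flat top 59 mm above the worktop; foot plate 80 x 170 x 5 mm. In line with the bench, its end about 15 mm from the bench's edge. Origin: centre of its footprint at worktop height; its y axis is parallel to the bench's y axis
- board: dark wooden rectangular serving board, loose, 120 mm (x) by 160 mm (y) by 24 mm thick, about 0.5 kg, lying on the bench, roughly but not exactly square with it. Origin: centre of its underside
- tin: closed flat rectangular tin, loose, 63 mm (x) by 105 mm (y) by 24 mm high, lying near the middle of the board. Origin: centre of its underside
- shaker: glass sugar shaker with grey metal cap, loose, round, 44 mm across and 90 mm tall, standing on the ledge. Origin: centre of its underside
- tape: bystander: roll of brown tape lying flat, 96 mm across, 48 mm high, at the end of the bench away from the ledge. Origin: centre of its underside
- tumbler: bystander: clear glass tumbler, 79 mm across, 90 mm tall, standing beside the ledge. Origin: centre of its underside
- timer: bystander: red and white wind-up kitchen timer, 65 mm across, 54 mm high, standing beside the ledge. Origin: centre of its underside
There are look-alikes about, which are no part of the job. What is meant by the tin is not green, and is the larger of those in its own colour.

How it is judged:
On the way, in this order (a step that is already met when the one before it is completed fails the run):
1. the sugar shaker stands upright on the worktop, let go (height (world z) of shaker below 0.012 m and angle between shaker's own z axis and vertical below 0.1 rad and contact force between the fingers and shaker below 0.3 N and linear speed of shaker below 0.03 m/s), for 0.2 s.
2. the board lies level on the ledge, centred and square (x of board in the frame of ledge between -0.015 and 0.015 m and y of board in the frame of ledge between -0.02 and 0.02 m and z of board in the frame of ledge between 0.05 and 0.068 m and angle between board's own z axis and vertical below 0.05 rad and angle between the y axis of board and the y axis of ledge, either way round below 0.12 rad), for 0.2 s.
At the end, for the whole second after the job is handed in: The board rests level on the ledge, its centre within 15 mm across and 20 mm along of the ledge's centre, its long side within 7 degrees of the ledge's; the tin lies flat on the board within 30 mm of its centre; the sugar shaker stands upright on the worktop; all at rest (all of step 2 and height (world z) of shaker below 0.012 m and angle between each of shaker, tin's own z axis and vertical below 0.1 rad and horizontal distance between tin and board below 0.03 m and z of tin in the frame of board between 0.018 and 0.032 m and linear speed of each of board, tin, shaker below 0.01 m/s); the robot touches nothing.
It fails at once if the board is lifted more than 30 mm off the bench or falls off its support (height (world z) of board above 0.09 m or height (world z) of board below 0.04 m).
It fails at once if the tin slides or tips off the board (angle between tin's own z axis and vertical above 0.5 rad or horizontal distance between tin and board above 0.07 m).
It fails at once if the sugar shaker is knocked over (angle between shaker's own z axis and vertical above 0.6 rad).
It fails at once if the tape roll, tumbler or timer is moved more than 20 mm or knocked over (distance of any of tape, tumbler, timer from where it was at the start of the episode above 0.02 m or angle between any of tape, tumbler, timer's own z axis and vertical above 0.3 rad).
It also fails if it takes over 72 s, if anything falls off the work surface, if the arm or the gripper's body presses on something with over 40 N, if the wrist force passes 120 N, or if a joint passes its speed limit or range.

### The arm

A 7-joint arm with a two-finger parallel gripper is mounted at the origin on a cart in front of the work surface, level with it; the furniture and walls round the work are solid. World frame = base frame: x ahead of the robot, y to its left, z up, the work surface at z = 0. Lengths are in m, angles in rad, forces in N, time in s.
With the tool pointing down it reaches from about 0.425 to 0.925 m from the base axis. Payload 6.8 kg.
Tool frame: the origin (TCP) lies between the finger pads; the fingertips stand r.tcp_to_tips ahead of it and the grasp point (between the pads) is the TCP (r.tcp_to_tips is the distance from the TCP to the fingertips, in m); z points along the fingers, y is the line along which they close (so a half turn about z gives the same grasp; the last joint's range is limited). The gripper opens to 85 mm and grips with 20 to 120 N. Pads are 22 mm wide; open, the fingers measure 114 mm over their backs; the gripper's body (76 mm by 85 mm) begins 54 mm behind the grasp point. The pads swing forward as they close: fully open they stand 13 mm farther back than shut.
Start: joints at [-0.108, 0.477, 0.022, 1.555, -0.011, 1.109, -0.083], TCP at [0.675, 0, 0.25] pointing down, gripper open.
Joint ranges: [-2.96, 2.96], [-0.34, 2.1], [-1.41, 1.46], [0.24, 2.44], [-1.37, 4.51], [0.17, 1.92], [-2.96, 2.96]. Speed limits (rad/s): [2.39, 2.39, 3.14, 3.14, 3.14, 3.14, 3.14].

### API

Orientations are given as a rotation vector (axis times angle).
In Python, from bench import r gives the robot as it stands.
- The arm moves only by the tool servo_tool, never from a script. Its argument "commands" is a list of rows, each a list of 2 entries, a list of its own where there are three numbers: the shift along the tool's x, y, z normalised to -1 to 1, where 1 is 250 mm, then the turn, a rotation vector about the tool's x, y, z normalised to -1 to 1, where 1 is 90 degrees. In form: [[[dx, dy, dz], [ax, ay, az]], ...]. A call has 1 to 20 rows; each row is the pose to reach, as a shift and turn from the pose commanded when the call began, along the tool's axes at that moment; what a row does not reach only later rows make up. A row lasts 1/10 s, in which the tool goes at most 50 mm and 8.59 degrees, less where a joint would pass 70% of its speed; a pose out of reach is approached as far as the arm can. A call with a number of a shift or a turn outside -1 to 1 is refused whole. A call with a gripper value outside its range is refused whole. "claw" is the closure, from 0 (fully open) to 1 (shut), set as the call begins (left out, the last holds). The fingers move at their own pace and stop on an object; "squeeze" is the grip in N (left out, the last holds). Time passes only in rows, so rows that repeat a pose let the fingers close. It gives the time, the measured TCP pose, the force, the opening and the grip force at its end, in the units of the state.
- r.get_obs(): the state, without advancing time (a new reading comes with each control period).
- r.grab_frame(name): name is "scene" or "side" or "wrist"; returns (picture, depth): 420x560x3 uint8, red, green, blue; 420x560 float32, m along the optical axis (not along the pixel's ray), 0 where there is no reading.
- r.camera_model(name): a dict with "fx", "fy", "cx", "cy" (pixels), "extrinsics" (4x4, takes a point from camera to world coordinates); the wrist camera has in their place "hand_eye" (4x4, takes a point from camera to tool coordinates, whose origin is the TCP and whose axes are the flange's). Camera axes: x right, y down, z forward; pixel columns grow to the right and rows downward; lengths in m; the calibration is good to about 2 mm. A picture is of the moment at which its call begins: read the wrist's pose just before it. camera_model takes no time and is no camera call.
- r.hand_in(): hands the job in; it is judged then, once.
Trained networks look in the newest picture that a camera, given by its name, has taken for a name from the list of things; names that differ only in an ending like _2 or _b are one class to them, and where a whole thing is asked for, a point or a joint stands for the part that bears it (a point fixed in the world has none). Each returns a list of dicts, best first, with "confidence" (0 to 1); they miss things now and then, are a little off and sometimes report something else, mostly with a low value. They report only what shows in the picture. A call takes as long as a camera call. They do not tell look-alikes from the thing itself.
- r.boxes_of(camera, target): "uv" ([column, row] in pixels, amid what is visible of it).
- r.mark_of(camera, target): "uv" ([column, row] in pixels: a listed point, or the origin of a listed thing).
The state is a dict: "clock": time; "joints": joint angles; "qvel": joint speeds; "tau": joint torques, N m; "tcp_pos": TCP position; "orientation": TCP orientation; "contact_force": force on the tool from outside, world axes, zero at the start; "moment": the same for the moment, N m; "grip_width": finger opening in m; "gripper_force": force on a finger pad.
Only numpy, scipy, OpenCV 4.12 (cv2) and the standard library are available. Lean on these libraries where they do the work, as an engineer would, in place of code of your own. Each camera call takes 0.05 s, during which the arm holds its last target. There are 200 camera calls.

## Working session

There is one attempt and no reset: what is moved stays moved. The work goes in short steps, Python scripts to look and compute and a tool call to move; the robot and the scene stay as the last step left them, time stands still between calls to the robot, and variables do not carry over. Pictures are saved under pics/ and viewed, at most 10 in all, crops included, and the job is handed in when it is done.

Besides the shell and the picture viewer there is one more tool, called after "Request:" as name(argument=value, ...) on one line, values as JSON. servo_tool: Moves the arm, as the interface text tells. Scaled input: -1 to 1 covers 250 mm each way for a shift and 90 degrees each way for a turn. Its arguments: {"type":"object","properties":{"commands":{"type":"array"},"claw":{"type":"number"},"squeeze":{"type":"number"}},"required":["commands"]}

```bash
mkdir -p pics; cat > h.py <<'E'
import numpy as np, cv2
from bench import r
from scipy.spatial.transform import Rotation as R
def cloud(n):
    if n=="wrist":
        o=r.get_obs()
    im,d=r.grab_frame(n); c=r.camera_model(n)
    if n=="wrist":
        T=np.eye(4);T[:3,:3]=R.from_rotvec(o["orientation"]).as_matrix();T[:3,3]=o["tcp_pos"];E=T@np.array(c["hand_eye"])
    else: E=np.array(c["extrinsics"])
    v,u=np.mgrid[:420,:560]
    P=np.stack([(u-c["cx"])/c["fx"]*d,(v-c["cy"])/c["fy"]*d,d],-1)
    W=P@E[:3,:3].T+E[:3,3]; W[d==0]=np.nan
    return im,d,W,E
E
python3 - <<'E'
from h import *
ims=[]
for n in ["scene","side"]:
    im,d,W,E=cloud(n); ims.append(im); np.save(n+".npy",W); cv2.imwrite(f"pics/{n}0.png",im[...,::-1]); np.save(n+"_im.npy",im)
    print(n,E[:3,3].round(2),E[:3,2].round(2))
    for t in ["bench","ledge","board","tin","shaker","tape","tumbler","timer"]:
        for q in r.boxes_of(n,t)[:3]:
            u,v=np.round(q["uv"]).astype(int); print(t,round(q["confidence"],2),(u,v),W[v,u].round(3))
print(r.tcp_to_tips, r.get_obs())
E
```

```text
scene [-0.03 -0.48  0.52] [ 0.66  0.54 -0.52]
bench 0.75 (np.int64(301), np.int64(233)) [ 0.51  -0.095  0.062]
ledge 0.92 (np.int64(222), np.int64(184)) [0.571 0.187 0.055]
board 0.71 (np.int64(287), np.int64(215)) [ 0.516 -0.056  0.086]
tin 0.91 (np.int64(294), np.int64(195)) [ 0.559 -0.041  0.107]
tin 0.68 (np.int64(225), np.int64(281)) [ 0.354 -0.035  0.017]
tin 0.58 (np.int64(346), np.int64(329)) [ 0.385 -0.272  0.022]
shaker 0.68 (np.int64(233), np.int64(166)) [0.594 0.167 0.1  ]
shaker 0.35 (np.int64(380), np.int64(270)) [ 0.515 -0.262  0.05 ]
tape 0.87 (np.int64(377), np.int64(267)) [ 0.575 -0.231  0.001]
tumbler 0.93 (np.int64(186), np.int64(201)) [0.444 0.166 0.075]
timer 0.84 (np.int64(268), np.int64(171)) [0.726 0.17  0.033]
side [ 0.08 -0.67  0.46] [ 0.52  0.73 -0.44]
bench 0.56 (np.int64(311), np.int64(231)) [ 0.538 -0.107  0.058]
bench 0.52 (np.int64(298), np.int64(195)) [ 0.555 -0.041  0.103]
ledge 0.58 (np.int64(245), np.int64(184)) [0.606 0.256 0.007]
board 0.68 (np.int64(292), np.int64(215)) [ 0.518 -0.073  0.082]
board 0.17 (np.int64(312), np.int64(229)) [ 0.542 -0
[... 437 characters left out ...]
9,  0.47699742,  0.02240438,  1.55540759, -0.0114871 ,
        1.10932707, -0.0831435 ]), 'qvel': array([-2.09706623e-03, -2.53547202e-03,  1.38060338e-05, -6.08534116e-04,
        1.30920983e-03,  4.03679803e-04,  1.91155086e-04]), 'tau': array([-9.05160960e-04, -5.96301627e+01,  1.60568677e+00, -2.81542969e+01,
        1.25128534e-02,  1.57016675e-03, -1.15009988e-05]), 'tcp_pos': array([ 6.75004382e-01, -8.89059766e-06,  2.50306516e-01]), 'orientation': array([-2.22151960e+00, -2.22135356e+00,  1.29290231e-05]), 'contact_force': array([-0.24910592, -0.82249937, -0.5993172 ]), 'moment': array([-0.03225851, -0.04505426, -0.04763938]), 'gripper_force': 0.0, 'grip_width': 0.08559388689909478}
```

View pics/scene0.png

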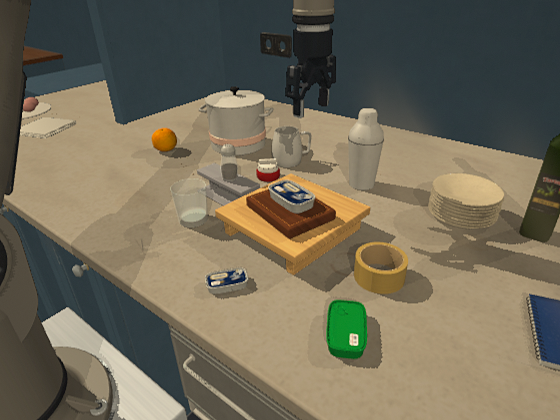

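View pics/side0.png

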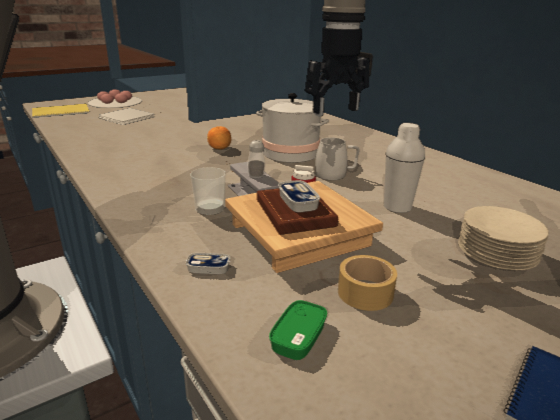

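Both views show the bench with the board and the blue tin on it (scene ~290,195). The ledge runs to +y, with the shaker on it (~232,165). Tumbler (188,203) and timer (268,170) stand either side of the ledge, and the tape is at (380,267). The small blue tin and the green tin are decoys.

```bash
python3 - <<'E'
from h import *
from scipy import ndimage
P=[];C=[]
for n in ["scene","side"]:
    W=np.load(n+".npy").reshape(-1,3);P.append(W);C.append(np.load(n+"_im.npy").reshape(-1,3))
def rect(name,p):
    # top-view largest blob
    g=np.zeros((800,800),np.uint8); ij=((p[:,:2]-[0.2,-0.5])*1000).astype(int)
    ok=((ij>=0)&(ij<800)).all(1); g[ij[ok,0],ij[ok,1]]=1
    g=cv2.morphologyEx(g,cv2.MORPH_CLOSE,np.ones((9,9)));g=cv2.morphologyEx(g,cv2.MORPH_OPEN,np.ones((7,7)))
    l,k=ndimage.label(g); a=ndimage.sum(g,l,range(1,k+1)); m=l==np.argmax(a)+1
    q=np.argwhere(m).astype(np.float32)[:, :]
    c,s,t=cv2.minAreaRect(q); b=cv2.boxPoints((c,s,t))
    print(name,"c",(np.array(c)/1000+[.2,-.5]).round(4),"size",np.round(s,1),"ang",round(t,2), "z",np.nanmedian(p[:,2]).round(4))
for i,n in enumerate(["scene","side"]):
    p=P[i];hsv=cv2.cvtColor(C[i][None],cv2.COLOR_RGB2HSV)[0].astype(int); z=p[:,2]
    roi=(p[:,0]>.4)&(p[:,0]<.75)&(p[:,1]>-.22)&(p[:,1]<.35)
    print(n)
    rect("bench",p[roi&(z>.052)&(z<.068)&(p[:,1]<.09)&(hsv[:,1]>90)])
    rect("bench+board",p[roi&(z>.052)&(z<.12)&(p[:,1]<.075)])
    rect("board",p[roi&(z>.077)&(z<.12)&(p[:,1]<.09)])
    rect("tin",p[roi&(z>.1)&(z<.12)&(p[:,1]<.09)])
    rect("ledge",p[roi&(z>.052)&(z<.066)&(p[:,1]>.06)&(p[:,0]>.52)&(p[:,0]<.67)&(hsv[:,1]<90)])
    def circ(nm,s):
        q=p[s]; print(nm,len(q),np.nanmin(q,0).round(3),np.nanmax(q,0).round(3))
    circ("shaker",roi&(z>.08)&(p[:,1]>.12)&(p[:,0]>.54)&(p[:,0]<.66))
    circ("tumbler",(z>.03)&(z<.1)&(p[:,1]>.08)&(p[:,1]<.26)&(p[:,0]>.38)&(p[:,0]<.515))
    circ("timer",(z>.02)&(z<.06)&(p[:,1]>.11)&(p[:,1]<.24)&(p[:,0]>.68)&(p[:,0]<.78))
    circ("tape",(z>.044)&(z<.055)&(p[:,1]<-.19)&(p[:,1]>-.34)&(p[:,0]>.42)&(p[:,0]<.66))
# height map coarse 4cm max z
A=np.concatenate(P);A=A[~np.isnan(A).any(1)]
for x in np.arange(.36,.9,.04):
    print(round(x,2),[int(1000*max([np.percentile(A[s,2],95)])) if (s:=((abs(A[:,0]-x)<.02)&(abs(A[:,1]-y)<.02))).sum()>3 else -1 for y in np.arange(-.32,.5,.04)])
E
```

```text
scene
bench c [ 0.5761 -0.0235] size [241.5 241.7] ang 83.38 z 0.0613
bench+board c [ 0.5755 -0.0291] size [230.2 241.7] ang 83.38 z 0.0625
board c [ 0.5569 -0.0301] size [161.1 120.9] ang 73.41 z 0.086
tin c [ 0.5658 -0.0284] size [106.3  64.8] ang 73.5 z 0.107
ledge c [0.6012 0.1993] size [179.4  61.9] ang 84.04 z 0.0604
shaker 459 [0.576 0.164 0.08 ] [0.614 0.202 0.151]
tumbler 1410 [0.433 0.08  0.03 ] [0.514 0.233 0.094]
timer 343 [0.715 0.158 0.02 ] [0.775 0.216 0.057]
tape 642 [ 0.504 -0.293  0.044] [ 0.599 -0.198  0.051]
side
bench c [ 0.5727 -0.0275] size [236.3 239.7] ang 83.88 z 0.0579
bench+board c [ 0.5725 -0.0298] size [231.6 239.7] ang 83.88 z 0.059
board c [ 0.5549 -0.0315] size [159.8 120.3] ang 73.74 z 0.0826
tin c [ 0.5629 -0.0289] size [109.   62.9] ang 74.36 z 0.1034
ledge c [0.5966 0.1975] size [177.   58.1] ang 84.81 z 0.0565
shaker 443 [0.574 0.162 0.08 ] [0.612 0.195 0.146]
tumbler 1234 [0.432 0.08  0.03 ] [0.515 0.233 0.089]
timer 309 [0.714 0.158 0.02 ] [0.77  0.211 0.053]
tape 561 [ 0.502 -0.294  0.044] [ 0.598 -0.199  0.048]
0.36 [22, 23, 23, 2, 2, 2, 13, 
[... 428 characters left out ...]
54, -1, 3, 3, 3, 3]
0.6 [2, 47, 48, 48, 60, 82, 106, 108, 344, 110, 63, 61, 141, 147, 61, 61, 0, 3, 3, 3, 3]
0.64 [2, 2, 1, 2, 61, 61, 62, 449, 446, 451, 62, 60, 61, 61, 61, 62, 4, 3, 3, 3, 3]
0.68 [2, 2, 2, 2, 60, 62, 62, 447, 349, 62, 62, -1, 2, -1, -1, -1, -1, -1, 3, 3, 3]
0.72 [2, 2, 2, 2, 2, 2, -1, -1, 344, 62, 62, -1, 41, 51, 3, 2, -1, 2, 3, 3, 3]
0.76 [2, 2, 2, 2, 2, 2, 1, 2, 339, -1, -1, -1, 51, 55, 3, 3, 3, -1, 145, 148, 4]
0.8 [71, 72, 71, 2, 2, 2, 3, 147, 2, 2, 3, 2, 3, 78, 71, 3, 4, 152, 157, 158, 157]
0.84 [68, 68, 74, 2, 2, 2, 170, 200, 159, 3, 3, 2, 90, 97, 99, 3, 148, 160, 181, 179, 161]
0.88 [68, 68, 75, 2, 2, 2, 177, 205, 3, 3, 2, 2, 89, 100, 98, 3, 148, 162, 188, 187, 162]
```

```bash
python3 - <<'E'
from h import *
from scipy.optimize import least_squares
for n in ["scene","side"]:
    p=np.load(n+".npy").reshape(-1,3)
    for lo,hi in [(.068,.1),(.1,.125)]:
        s=(p[:,2]>lo)&(p[:,2]<hi)&(abs(p[:,0]-.595)<.035)&(abs(p[:,1]-.18)<.035);q=p[s,:2]
        f=least_squares(lambda c:np.hypot(*(q-c[:2]).T)-c[2],[.595,.184,.022],loss="soft_l1",f_scale=.002)
        print(n,lo,len(q),f.x.round(4))
E
```

```text
scene 0.068 203 [0.5991 0.1873 0.0207]
scene 0.1 165 [0.5996 0.1864 0.0179]
side 0.068 219 [0.5968 0.1865 0.0209]
side 0.1 157 [0.5968 0.1854 0.0173]
```

Request:
servo_tool(commands=[[[0.74,-0.31,0],[0,0,0]],[[0.74,-0.31,0],[0,0,0]],[[0.74,-0.31,0],[0,0,0]],[[0.74,-0.31,0],[0,0,0]],[[0.74,-0.31,0],[0,0,0]],[[0.74,-0.31,0],[0,0,0]]], claw=0)

```text
clock: 1.5
tcp_pos: [0.5969, 0.1868, 0.2505]
orientation: [-2.217, -2.225, -0.001]
contact_force: [0.8, -0.5, -0.3]
grip_width: 0.0855
gripper_force: 0.0
```

Request:
servo_tool(commands=[[[0,0,0.12],[0,0,0]],[[0,0,0.24],[0,0,0]],[[0,0,0.36],[0,0,0]],[[0,0,0.46],[0,0,0]],[[0,0,0.53],[0,0,0]],[[0,0,0.56],[0,0,0]],[[0,0,0.56],[0,0,0]],[[0,0,0.56],[0,0,0]]])

```text
clock: 2.3
tcp_pos: [0.5985, 0.1843, 0.1112]
orientation: [2.222, 2.219, 0.002]
contact_force: [0.0, 0.4, 1.0]
grip_width: 0.0854
gripper_force: 0.0
```

Request:
servo_tool(commands=[[[0,0,0],[0,0,0]],[[0,0,0],[0,0,0]],[[0,0,0],[0,0,0]],[[0,0,0],[0,0,0]],[[0,0,0],[0,0,0]],[[0,0,0],[0,0,0]],[[0,0,0],[0,0,0]],[[0,0,0],[0,0,0]],[[0,0,0],[0,0,0]],[[0,0,0],[0,0,0]],[[0,0,0],[0,0,0]],[[0,0,0],[0,0,0]]], claw=0.8, squeeze=25)

```text
clock: 3.5
tcp_pos: [0.5982, 0.1853, 0.1113]
orientation: [2.221, 2.221, 0.002]
contact_force: [0.4, -0.3, 5.9]
grip_width: 0.0387
gripper_force: 25.1
```

Request:
servo_tool(commands=[[[0,0,-0.05],[0,0,0]],[[0,0,-0.12],[0,0,0]],[[0,0,-0.2],[0,0,0]],[[0.06,-0.02,-0.2],[0,0,0]],[[0.16,-0.06,-0.2],[0,0,0]],[[0.26,-0.1,-0.2],[0,0,0]],[[0.36,-0.14,-0.2],[0,0,0]],[[0.46,-0.17,-0.2],[0,0,0]],[[0.56,-0.21,-0.2],[0,0,0]],[[0.66,-0.25,-0.2],[0,0,0]],[[0.7,-0.27,-0.2],[0,0,0]],[[0.72,-0.27,-0.1],[0,0,0]],[[0.72,-0.27,0],[0,0,0]],[[0.72,-0.27,0.1],[0,0,0]],[[0.72,-0.27,0.16],[0,0,0]],[[0.72,-0.27,0.2],[0,0,0]],[[0.72,-0.27,0.21],[0,0,0]],[[0.72,-0.27,0.22],[0,0,0]],[[0.72,-0.27,0.22],[0,0,0]],[[0.72,-0.27,0.22],[0,0,0]]])

```text
clock: 5.5
tcp_pos: [0.5305, 0.3654, 0.0562]
orientation: [2.221, 2.221, 0.002]
contact_force: [-0.2, 0.5, -1.1]
grip_width: 0.0386
gripper_force: 25.3
```

Request:
servo_tool(commands=[[[0,0,0.006],[0,0,0]],[[0,0,0.012],[0,0,0]],[[0,0,0.016],[0,0,0]],[[0,0,0.018],[0,0,0]],[[0,0,0.018],[0,0,0]],[[0,0,0.018],[0,0,0]]])

```text
clock: 6.1
tcp_pos: [0.5303, 0.3655, 0.0522]
orientation: [-2.221, -2.221, -0.002]
contact_force: [-2.1, -1.5, 8.9]
grip_width: 0.0388
gripper_force: 26.9
```

Contact with the worktop; release and rise.

Request:
servo_tool(commands=[[[0,0,0],[0,0,0]],[[0,0,0],[0,0,0]],[[0,0,0],[0,0,0]],[[0,0,0],[0,0,0]],[[0,0,0],[0,0,0]],[[0,0,0],[0,0,0]],[[0,0,0],[0,0,0]],[[0,0,0],[0,0,0]],[[0,0,0],[0,0,0]],[[0,0,0],[0,0,0]],[[0,0,0],[0,0,0]],[[0,0,-0.04],[0,0,0]],[[0,0,-0.1],[0,0,0]],[[0,0,-0.2],[0,0,0]],[[0,0,-0.35],[0,0,0]],[[0,0,-0.5],[0,0,0]],[[0,0,-0.65],[0,0,0]],[[0,0,-0.79],[0,0,0]],[[0,0,-0.79],[0,0,0]],[[0,0,-0.79],[0,0,0]]], claw=0)

```text
clock: 8.1
tcp_pos: [0.5305, 0.3653, 0.2507]
orientation: [2.221, 2.221, 0.006]
contact_force: [-0.4, 0.1, -0.5]
grip_width: 0.0855
gripper_force: 0.0
```

Request:
servo_tool(commands=[[[-1,0,0],[0,0,0.183]],[[-1,0,0],[0,0,0.183]],[[-1,0,0],[0,0,0.183]],[[-1,0,0],[0,0,0.183]],[[-1,0,0],[0,0,0.183]],[[-1,0,0],[0,0,0.183]],[[-1,0,0],[0,0,0.183]],[[-1,0,0],[0,0,0.183]]], claw=0.2)

```text
clock: 8.9
tcp_pos: [0.5295, 0.1162, 0.2478]
orientation: [-2.515, -1.882, 0.001]
contact_force: [-0.3, 0.1, -0.6]
grip_width: 0.0684
gripper_force: 0.0
```

```bash
cat >> h.py <<'E'
LC=np.array([.599,.1985]);LA=np.deg2rad(84.)
def rect(p,exp):
    g=np.zeros((800,800),np.uint8); ij=((p[:,:2]-[0.2,-0.5])*1000).astype(int)
    g[ij[:,0],ij[:,1]]=1
    g=cv2.morphologyEx(g,cv2.MORPH_CLOSE,np.ones((9,9)));g=cv2.morphologyEx(g,cv2.MORPH_OPEN,np.ones((7,7)))
    n,l,st,_=cv2.connectedComponentsWithStats(g); k=1+np.argmax(st[1:,4])
    c,s,t=cv2.minAreaRect(np.argwhere(l==k).astype(np.float32))
    c=np.array(c)/1000+[.2,-.5]
    if s[0]<s[1]: t-=90
    t=t%180
    return c,np.round(s,1),t
def status(cams=("scene","side")):
    for n in cams:
        im,d,W,_=cloud(n); cv2.imwrite(f"pics/{n}_{r.get_obs()['clock']:.1f}.png",im[...,::-1])
        p=W.reshape(-1,3);z=p[:,2]; h=cv2.cvtColor(im,cv2.COLOR_RGB2HSV).reshape(-1,3).astype(int)
        dark=(im.reshape(-1,3).max(1)<140)&(h[:,1]>60)
        roi=(p[:,0]>.4)&(p[:,0]<.72)&(p[:,1]>-.22)&(p[:,1]<.32)
        b=roi&(z>.076)&(z<.112)&~((p[:,0]<.515)&(p[:,1]>.09))
        for nm,m in (("board",b),("tin",roi&(z>.1)&(z<.112))):
            c,s,t=rect(p[m],0); e=c-LC; ey=np.array([np.cos(LA),np.sin(LA)]); ex=np.array([ey[1],-ey[0]])
            print(n,nm,c.round(4),s,"ang",round(t,1),"ledge xy",(e@ex).round(4),(e@ey).round(4),"yaw err",round(t-84,1))
        q=p[(z>.01)&(z<.1)&(abs(p[:,0]-.53)<.05)&(abs(p[:,1]-.365)<.05)]
        if len(q): print("shaker",len(q),q.min(0).round(3),q.max(0).round(3))
E
python3 -c "
from h import *
status()"
```

```text
scene board [ 0.5572 -0.0302] [161.  121.5] ang 73.3 ledge xy -0.0177 -0.2318 yaw err -10.7
scene tin [ 0.5654 -0.0284] [106.5  64.5] ang 74.7 ledge xy -0.0097 -0.2292 yaw err -9.3
shaker 453 [0.508 0.342 0.01 ] [0.547 0.378 0.092]
side board [ 0.5541 -0.0319] [158.5 120. ] ang 73.5 ledge xy -0.0205 -0.2338 yaw err -10.5
side tin [ 0.5629 -0.0295] [107.  64.] ang 72.3 ledge xy -0.0121 -0.2305 yaw err -11.7
shaker 272 [0.506 0.344 0.026] [0.545 0.372 0.087]
```

Request:
servo_tool(commands=[[[-0.936,0.264,0],[0,0,0]],[[-0.936,0.264,0],[0,0,0]],[[-0.936,0.264,0],[0,0,0]],[[-0.936,0.264,0],[0,0,0]],[[-0.936,0.264,0],[0,0,0]],[[-0.936,0.264,0],[0,0,0]],[[-0.936,0.264,0],[0,0,0]],[[-0.936,0.264,0.1],[0,0,0]],[[-0.936,0.264,0.2],[0,0,0]],[[-0.936,0.264,0.3],[0,0,0]],[[-0.936,0.264,0.4],[0,0,0]],[[-0.936,0.264,0.5],[0,0,0]],[[-0.936,0.264,0.58],[0,0,0]],[[-0.936,0.264,0.62],[0,0,0]],[[-0.936,0.264,0.62],[0,0,0]],[[-0.936,0.264,0.62],[0,0,0]]])

```text
clock: 10.6
tcp_pos: [0.5277, -0.1272, 0.0938]
orientation: [2.515, 1.882, 0.001]
contact_force: [-0.6, -0.1, 0.5]
grip_width: 0.0681
gripper_force: 0.0
```

```bash
python3 - <<'E'
from h import *
im,d,W,E=cloud("wrist"); cv2.imwrite("pics/w1.png",im[...,::-1])
im2,_=r.grab_frame("side"); cv2.imwrite("pics/s1.png",cv2.resize(im2[120:300,180:420],None,fx=3,fy=3)[...,::-1])
o=r.get_obs();print(o["tcp_pos"],o["contact_force"])
E
```

```text
[ 0.52789788 -0.12778543  0.09437473] [-0.17350382  0.13468672  0.74939937]
```

View pics/s1.png

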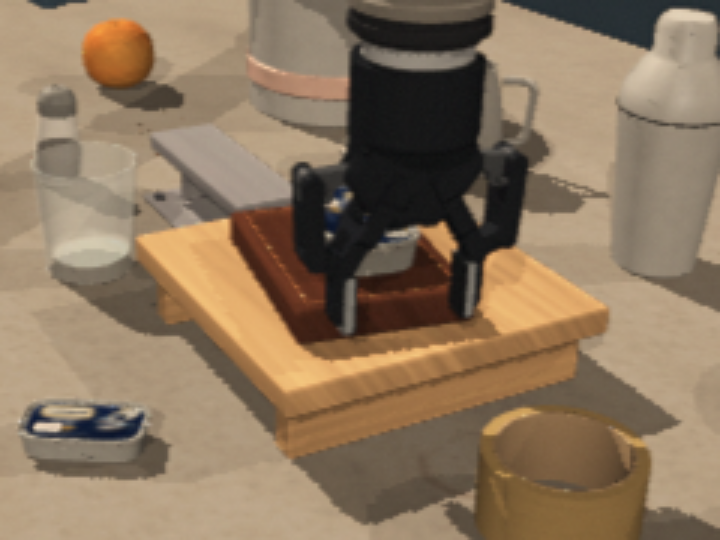

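The gripper is behind the board's rear edge, both fingers spanning it, tips clear of the bench. Lower 10 mm, then push straight along the board's own axis.

Request:
servo_tool(commands=[[[0,0,0.02],[0,0,0]],[[0,0,0.04],[0,0,0]],[[0,0,0.04],[0,0,0]],[[0,0,0.04],[0,0,0]]])

```text
clock: 11.1
tcp_pos: [0.5268, -0.1281, 0.0831]
orientation: [-2.517, -1.88, 0.0]
contact_force: [-0.1, -0.8, 0.6]
grip_width: 0.0681
gripper_force: 0.0
```

Request:
servo_tool(commands=[[[0.008,0,0],[0,0,0]],[[0.016,0,0],[0,0,0]],[[0.024,0,0],[0,0,0]],[[0.032,0,0],[0,0,0]],[[0.04,0,0],[0,0,0]],[[0.05,0,0],[0,0,0]],[[0.06,0,0],[0,0,0]],[[0.07,0,0],[0,0,0]],[[0.08,0,0],[0,0,0]],[[0.09,0,0],[0,0,0]],[[0.1,0,0],[0,0,0]],[[0.11,0,0],[0,0,0]],[[0.12,0,0],[0,0,0]],[[0.13,0,0],[0,0,0]],[[0.14,0,0],[0,0,0]],[[0.15,0,0],[0,0,0]],[[0.158,0,0],[0,0,0]],[[0.162,0,0],[0,0,0]],[[0.164,0,0],[0,0,0]],[[0.164,0,0],[0,0,0]]])

```text
clock: 13.1
tcp_pos: [0.5386, -0.0887, 0.0833]
orientation: [-2.517, -1.88, -0.0]
contact_force: [-1.1, -3.0, 1.1]
grip_width: 0.0682
gripper_force: 1.5
```

```bash
python3 - <<'E'
from h import *
status()
E
```

```text
scene board [ 5.54e-01 -2.00e-04] [160.4  98.8] ang 73.8 ledge xy -0.024 -0.2023 yaw err -10.2
scene tin [0.5749 0.0299] [72.1 44.1] ang 9.8 ledge xy -0.0063 -0.1702 yaw err -74.2
shaker 453 [0.508 0.344 0.01 ] [0.547 0.377 0.092]
side board [0.5219 0.0065] [159.2  36. ] ang 73.9 ledge xy -0.0566 -0.199 yaw err -10.1
side tin [ 0.5675 -0.0495] [15. 29.] ang 0.0 ledge xy -0.0054 -0.2499 yaw err -84.0
shaker 271 [0.506 0.342 0.025] [0.545 0.373 0.087]
```

Request:
servo_tool(commands=[[[0.008,0,0],[0,0,0]],[[0.016,0,0],[0,0,0]],[[0.028,0,0],[0,0,0]],[[0.042,0,0],[0,0,0]],[[0.056,0,0],[0,0,0]],[[0.07,0,0],[0,0,0]],[[0.084,0,0],[0,0,0]],[[0.098,0,0],[0,0,0]],[[0.112,0,0],[0,0,0]],[[0.126,0,0],[0,0,0]],[[0.138,0,0],[0,0,0]],[[0.146,0,0],[0,0,0]],[[0.152,0,0],[0,0,0]],[[0.152,0,0],[0,0,0]]])

```text
clock: 14.6
tcp_pos: [0.5494, -0.0519, 0.0833]
orientation: [-2.516, -1.881, -0.0]
contact_force: [-0.5, -2.2, 1.3]
grip_width: 0.068
gripper_force: 1.3
```

Request:
servo_tool(commands=[[[0.014,0.003,0],[0,0,-0.006]],[[0.029,0.006,0],[0,0,-0.011]],[[0.043,0.009,0],[0,0,-0.017]],[[0.058,0.012,0],[0,0,-0.023]],[[0.072,0.015,0],[0,0,-0.029]],[[0.087,0.017,0],[0,0,-0.034]],[[0.101,0.02,0],[0,0,-0.04]],[[0.116,0.022,0],[0,0,-0.046]],[[0.13,0.024,0],[0,0,-0.052]],[[0.145,0.026,0],[0,0,-0.057]],[[0.16,0.028,0],[0,0,-0.063]],[[0.174,0.03,0],[0,0,-0.069]],[[0.189,0.032,0],[0,0,-0.074]],[[0.204,0.033,0],[0,0,-0.08]],[[0.218,0.034,0],[0,0,-0.086]],[[0.234,0.036,0],[0,0,-0.092]],[[0.248,0.037,0],[0,0,-0.097]],[[0.263,0.038,0],[0,0,-0.103]],[[0.278,0.039,0],[0,0,-0.109]],[[0.292,0.04,0],[0,0,-0.114]]])

```text
clock: 16.6
tcp_pos: [0.5797, 0.0151, 0.0833]
orientation: [2.338, 2.099, -0.0]
contact_force: [-0.9, -4.8, 1.3]
grip_width: 0.0683
gripper_force: 2.2
```

```bash
python3 - <<'E'
from h import *
status()
o=r.get_obs();print(o["tcp_pos"],R.from_rotvec(o["orientation"]).as_matrix()[:,0],o["contact_force"])
im=[cv2.imread(f"pics/{n}_{t}") for n,t in []]
import glob,os
f=sorted(glob.glob("pics/s*_*.png"),key=os.path.getmtime)[-2:]
a=[cv2.imread(x)[110:300,150:420] for x in f]
cv2.imwrite("pics/m2.png",cv2.resize(np.vstack(a),None,fx=1.55,fy=1.55)); print(f)
E
```

```text
scene board [0.5779 0.104 ] [161.1  96.6] ang 83.9 ledge xy -0.0111 -0.0962 yaw err -0.1
scene tin [0.5881 0.1337] [87.9 46.8] ang 38.3 ledge xy -0.0041 -0.0656 yaw err -45.7
shaker 451 [0.508 0.342 0.01 ] [0.546 0.377 0.091]
side board [0.5543 0.1056] [158.   53.3] ang 84.2 ledge xy -0.0348 -0.097 yaw err 0.2
side tin [0.6095 0.061 ] [16. 19.] ang 0.0 ledge xy 0.0248 -0.1356 yaw err -84.0
shaker 270 [0.507 0.342 0.026] [0.546 0.372 0.087]
[0.57995514 0.01588089 0.08333833] [1.06936171e-01 9.94265549e-01 8.21164899e-04] [0.22439208 0.15392942 0.11051216]
['pics/scene_16.6.png', 'pics/side_16.7.png']
```

View pics/m2.png

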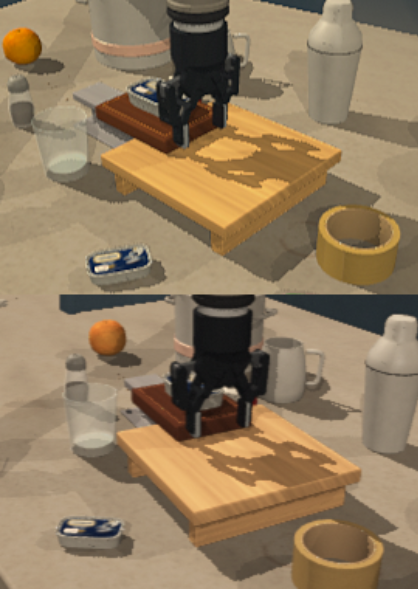

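Board at ledge x≈0, y≈-96 mm, yaw error ≈0, tin still on it. Push straight.

Request:
servo_tool(commands=[[[0.008,0,0],[0,0,0]],[[0.02,0,0],[0,0,0]],[[0.036,0,0],[0,0,0]],[[0.052,0,0],[0,0,0]],[[0.068,0,0],[0,0,0]],[[0.084,0,0],[0,0,0]],[[0.1,0,0],[0,0,0]],[[0.116,0,0],[0,0,0]],[[0.132,0,0],[0,0,0]],[[0.148,0,0],[0,0,0]],[[0.164,0,0],[0,0,0]],[[0.18,0,0],[0,0,0]],[[0.196,0,0],[0,0,0]],[[0.212,0,0],[0,0,0]],[[0.228,0,0],[0,0,0]],[[0.244,0,0],[0,0,0]],[[0.26,0,0],[0,0,0]],[[0.274,0,0],[0,0,0]],[[0.286,0,0],[0,0,0]],[[0.294,0,0],[0,0,0]]])

```text
clock: 18.7
tcp_pos: [0.5877, 0.0882, 0.0833]
orientation: [2.338, 2.098, 0.0]
contact_force: [-0.3, -3.6, -1.2]
grip_width: 0.0682
gripper_force: 1.2
```

```bash
python3 - <<'E'
from h import *
status(("scene",))
E
```

```text
scene board [0.5781 0.1772] [157.8  81.6] ang 84.2 ledge xy -0.0185 -0.0233 yaw err 0.2
scene tin [0.5921 0.2085] [76.7 36.1] ang 51.0 ledge xy -0.0079 0.0092 yaw err -33.0
shaker 450 [0.509 0.343 0.01 ] [0.547 0.377 0.092]
```

Request:
servo_tool(commands=[[[0.006,0,0],[0,0,0]],[[0.014,0,0],[0,0,0]],[[0.026,0,0],[0,0,0]],[[0.038,0,0],[0,0,0]],[[0.05,0,0],[0,0,0]],[[0.062,0,0],[0,0,0]],[[0.074,0,0],[0,0,0]],[[0.082,0,0],[0,0,0]],[[0.088,0,0],[0,0,0]],[[0.09,0,0],[0,0,0]],[[0.09,0,0],[0,0,0]],[[0.09,0,0],[0,0,0]],[[0.09,0,0],[0,0,0]]])

```text
clock: 20.05
tcp_pos: [0.5901, 0.1104, 0.0833]
orientation: [-2.338, -2.098, -0.0]
contact_force: [-0.1, -2.8, 0.4]
grip_width: 0.0685
gripper_force: 1.2
```

Request:
servo_tool(commands=[[[-0.02,0,0],[0,0,0]],[[-0.06,0,0],[0,0,0]],[[-0.12,0,0],[0,0,0]],[[-0.2,0,0],[0,0,0]],[[-0.3,0,-0.1],[0,0,0]],[[-0.45,0,-0.25],[0,0,0]],[[-0.6,0,-0.4],[0,0,0]],[[-0.75,0,-0.55],[0,0,0]],[[-0.9,0,-0.7],[0,0,0]],[[-0.95,0,-0.8],[0,0,0]],[[-0.95,0,-0.8],[0,0,0]],[[-0.95,0,-0.8],[0,0,0]]])

```text
clock: 21.25
tcp_pos: [0.564, -0.1272, 0.2839]
orientation: [2.34, 2.094, 0.002]
contact_force: [-0.3, -0.3, -1.2]
grip_width: 0.0683
gripper_force: 0.0
```

```bash
python3 - <<'E'
from h import *
status()
import glob,os
f=sorted(glob.glob("pics/s*_*.png"),key=os.path.getmtime)[-2:]
a=[cv2.imread(x)[110:300,100:370] for x in f]
cv2.imwrite("pics/m3.png",cv2.resize(np.vstack(a),None,fx=1.55,fy=1.55)); print(f)
E
```

```text
scene board [0.5996 0.1991] [162.1 119.6] ang 84.0 ledge xy 0.0006 0.0006 yaw err 0.0
scene tin [0.609  0.2022] [106.2  63.9] ang 84.9 ledge xy 0.0095 0.0047 yaw err 0.9
shaker 450 [0.508 0.343 0.01 ] [0.546 0.376 0.092]
side board [0.5967 0.1959] [156.9 117.2] ang 84.0 ledge xy -0.002 -0.0028 yaw err -0.0
side tin [0.6058 0.2014] [105.9  63.2] ang 85.6 ledge xy 0.0065 0.0036 yaw err 1.6
shaker 271 [0.505 0.343 0.026] [0.546 0.373 0.087]
['pics/scene_21.3.png', 'pics/side_21.4.png']
```

View pics/m3.png

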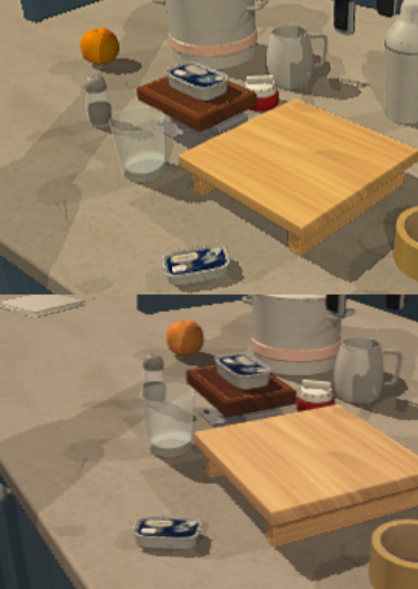

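The board is level on the ledge, centred within 3 mm and square. The tin is about 10 mm off the board's centre, the shaker is upright on the worktop, and the bystanders look untouched.

```bash
python3 -c "
from bench import r
print(r.hand_in())"
```

```text
the job is handed in; nothing more can be done
None
```

The job is handed in: the board rests centred (within 3 mm) and square on the ledge, the tin is about 10 mm from its middle, the shaker stands upright on the worktop, and the tape, tumbler and timer look undisturbed; no verdict was returned.

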